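Open the square jar in its holder

TASK

Stand the square stoneware jar in the square pocket of the wooden holder, all the way down, so that it cannot turn; then unscrew its tight cap there (counter-clockwise seen from above), with the jar still fully down in the holder when it comes off. Finish while still holding the cap, level, a few centimetres straight above the jar's open mouth: do not put it down or let it go. Leave the candle, the lotion bottle, the stamp and the ink pad where they are.

Things in the scene. Friction and masses are not known exactly. Their poses are not given: they have to be found in the camera images.
- jar: Square white stoneware jar, loose, about 0.4 kg: body 62x62 mm, 71 mm high, with a round neck 40 mm across whose rim is 105 mm above the underside. Origin: centre of the underside; z up, x and y square to its sides (any quarter turn fits the holder). It may be carried by its cap or its body. Standing free on the counter it would turn along with the cap.
- cap: Round knurled aluminium screw cap on the jar, 58 mm across, 25 mm high, 60 g. Origin: centre of its lower edge, 87 mm above the jar's underside while screwed on; its x axis starts within 0.12 rad of the jar's. Two lugs in it sit under a thread on the neck and a springy seal pushes it up with about 15 N, so it takes up to 0.5 N m to turn at first, less later.
- cap_top (a point): Centre of the cap's flat top, 25 mm above its lower edge. Turned counter-clockwise seen from above, the cap rises about 1.5 mm; with its x axis 1.80 to 2.55 rad on from the jar's x axis the lugs are clear and it lifts straight off; at 2.6 rad it meets a stop; below 1.75 rad pulling it up lifts the jar too. Raised 18 mm from the tight position, its lower edge is level with the rim.
- holder: Wooden block screwed to the counter, 104x104 mm and 45 mm high, with a square pocket in its top, 68 mm wide and 35 mm deep, with a 4 mm chamfer round the mouth. Origin: centre of its underside; z up, x and y square to its sides.
- holder_floor (a point): Centre of the floor of the holder's pocket, 10 mm above the counter; the jar's origin lies here (within the play of 3 mm a side) when the jar is fully down.
- jar_rim (a point): Centre of the jar's mouth, at the height of its rim: 105 mm above the jar's underside.
- candle: Bystander: white pillar candle with red flowers on a square card, 60x60 mm, 66 mm high; origin: centre of its underside. It and the jar may have swapped places.
- lotion: Bystander: slim white lotion bottle, 39 mm across, 150 mm high; origin: centre of its underside.
- stamp: Bystander: small wooden hand stamp, 26x45 mm, 67 mm high; origin: centre of its underside.
- ink_pad: Bystander: dark ink pad tin, 58x85 mm, 15 mm high; origin: centre of its underside.
Things that resemble listed ones, but are neither listed nor needed, are in the scene too. Several things have the shape of the cap; the one meant has the colours described above.

How it is judged:
By the outcome, as a careful person would: the job done as asked, in the order asked, and still so for the second after the job is handed in, while the arm keeps its last pose, push and grip.
It also fails if it takes over 61 s, if anything falls off the work surface, if the arm or the gripper's body presses on something with over 40 N, if the wrist force passes 120 N, or if a joint passes its speed limit or range.

ROBOT

A 6-joint arm with a two-finger parallel gripper is mounted at the origin on a cart in front of the work surface, level with it; the furniture and walls round the work are solid. World frame = base frame: x ahead of the robot, y to its left, z up, the work surface at z = 0. Lengths are in mm, angles in rad, forces in N, time in s.
With the tool pointing down it reaches from about 350 to 875 mm from the base axis. Payload 4.2 kg.
Tool frame: the origin (TCP) lies midway between the tips of the shut fingers; the grasp point (between the pads) lies 19 mm behind it; z points along the fingers, y is the line along which they close (so a half turn about z gives the same grasp; the last joint's range is limited). The gripper opens to 85 mm and grips with 20 to 120 N. Pads are 22 mm wide; open, the fingers measure 114 mm over their backs; the gripper's body (76 mm by 85 mm) begins 54 mm behind the grasp point. The pads swing forward as they close: fully open they stand 13 mm farther back than shut.
Start: joints at [-0.999, 0.385, 0.008, 0, -1.194, -0.259], TCP at [192.343, -594.646, 231.312] pointing down, gripper open.
Joint ranges: [-3.14, 3.14], [-1.21, 2.06], [-1.07, 1.41], [-3.16, 2.05], [-2.99, -0.16], [-3.1, 3.1]. Speed limits (rad/s): [2.79, 2.79, 3.14, 3.14, 3.14, 3.14].

INTERFACE

Orientations are given as a unit quaternion [x, y, z, w].
In Python, from bench import read_state, get_image, job_done gives the robot as it stands.
- The arm moves only by the tool servo_tool, never from a script. Its arguments are lists of equal length, an entry for each row: "rotation": the turn, a rotation vector about the world's x, y, z scaled (see below), a list of three; "slide": the shift along the world's x, y, z scaled (see below), a list of three; "grip": the opening, from -1 (shut) to 1 (fully open). In form: {"rotation": [[rx, ry, rz], ...], "slide": [[tx, ty, tz], ...], "grip": [grip, ...]}. A call has 1 to 8 rows; each row is the pose to reach, as a shift and turn from the pose commanded when the call began, turning the shorter way round; what a row does not reach only later rows make up. The controller multiplies each number of a shift by 0.2 m and each number of a turn by 360 degrees. A row lasts 1/8 s, in which the tool goes at most 62.5 mm and 10.7 degrees, less where a joint would pass 70% of its speed; a pose out of reach is approached as far as the arm can. A call with a number of a shift or a turn outside -1 to 1 is refused whole. A call with a gripper value outside its range is refused whole. The fingers move at their own pace and stop on an object; the grip force is fixed at half the most. Time passes only in rows, so rows that repeat a pose let the fingers close. It gives the time, the measured TCP pose, the force, the opening and the grip force at its end, in the units of the state.
- read_state(): the state, without advancing time (a new reading comes with each control period).
- get_image(name): name is "scene" or "side" or "wrist"; returns a dict with "image" (384x512x3 uint8, red, green, blue), "depth" (384x512 float32, mm along the optical axis (not along the pixel's ray), 0 where there is no reading), "camera_matrix" (3x3 intrinsics, pixels), "rvec" (rotation vector, rad) and "tvec" (3), from world to camera coordinates, as OpenCV has them; the wrist camera has in their place "hand_eye" (4x4, takes a point from camera to tool coordinates, whose origin is the TCP and whose axes are the flange's). Camera axes: x right, y down, z forward; pixel columns grow to the right and rows downward; lengths in mm; the calibration is good to about 2 mm. The wrist camera is an equidistant fisheye: a pixel r from the principal point sees the ray r / f radians off the axis. A picture is of the moment at which its call begins: read the wrist's pose just before it.
- job_done(): hands the job in; it is judged then, once.
The state is a dict: "clock": time; "joints": joint angles; "joint_vel": joint speeds; "joint_efforts": joint torques, N m; "position": TCP position; "ee_rot": TCP orientation; "contact_force": force on the tool from outside, world axes, zero at the start; "wrist_torque": the same for the moment, N m; "gripper_width": finger opening in mm; "grasp_force": force on a finger pad.
Only numpy, scipy, OpenCV 4.12 (cv2) and the standard library are available. Lean on these libraries where they do the work, as an engineer would, in place of code of your own. Each camera call takes 0.05 s, during which the arm holds its last target. There are 200 camera calls.

## Working session

There is one attempt and no reset: what is moved stays moved. The work goes in short steps, Python scripts to look and compute and a tool call to move; the robot and the scene stay as the last step left them, time stands still between calls to the robot, and variables do not carry over. Pictures are saved under pics/ and viewed, at most 10 in all, crops included, and the job is handed in when it is done.

Besides the shell and the picture viewer there is one more tool, called as name(argument=value, ...) on one line, values as JSON. servo_tool: Moves the arm, as the interface text tells. Shifts and turns lie within -1 to 1; 1 stands for 0.2 m of shift or 360 degrees of turn. Its arguments: {"type":"object","properties":{"rotation":{"type":"array","items":{"type":"array","items":{"type":"number","minimum":-1,"maximum":1}}},"slide":{"type":"array","items":{"type":"array","items":{"type":"number","minimum":-1,"maximum":1}}},"grip":{"type":"array","items":{"type":"number"}}},"required":["rotation","slide","grip"]}

```bash
mkdir -p pics; cat > h.py <<'E'
import numpy as np, cv2
from bench import read_state, get_image, job_done
def grab(n):
    d=get_image(n); cv2.imwrite
    return d
def save(im,p): cv2.imwrite('pics/'+p,im[...,::-1])
def cloud(d):
    K=d["camera_matrix"];Z=d["depth"];h,w=Z.shape
    u,v=np.meshgrid(np.arange(w),np.arange(h))
    P=np.stack([(u-K[0,2])/K[0,0]*Z,(v-K[1,2])/K[1,1]*Z,Z],-1)
    R=cv2.Rodrigues(np.array(d["rvec"],float))[0]
    W=(P-np.array(d["tvec"],float).ravel())@R
    W[Z==0]=np.nan
    return W
E
python3 - <<'E'
from h import *
a=get_image("scene");b=get_image("side")
np.save('scene.npy',a,allow_pickle=True);np.save('side.npy',b,allow_pickle=True)
save(cv2.resize(a["image"],(800,600)),'scene.png');save(cv2.resize(b["image"],(800,600)),'side.png')
s=read_state();print(s)
E
```

```text
{'clock': 0.1, 'joints': array([-9.99431234e-01,  3.85480600e-01,  6.74618421e-03, -4.50930751e-04,
       -1.19401416e+00, -2.58616100e-01]), 'joint_vel': array([ 4.34817510e-04, -1.83731831e-03,  2.12621265e-03, -2.13202009e-04,
        9.91443458e-05,  1.80340158e-03]), 'joint_efforts': array([-6.04081415e-04, -3.93319309e+01,  1.88929904e+01,  4.19799507e+00,
       -2.62123329e-03,  3.61133459e-06]), 'position': array([ 192.15946862, -594.1643762 ,  230.32166862]), 'ee_rot': array([-1.55655748e-01,  9.87810858e-01,  9.77766854e-04, -2.01775338e-04]), 'contact_force': array([ 0.23959177,  0.47721346, -0.35866988]), 'wrist_torque': array([-0.00608602,  0.02321716,  0.00754478]), 'grasp_force': 0.0, 'gripper_width': 85.21715004352576}
```

View pics/scene.png

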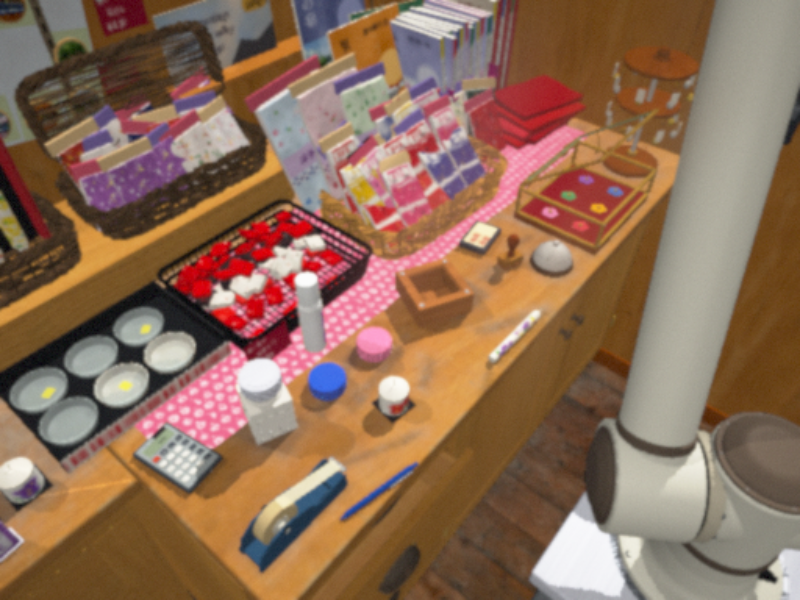

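View pics/side.png

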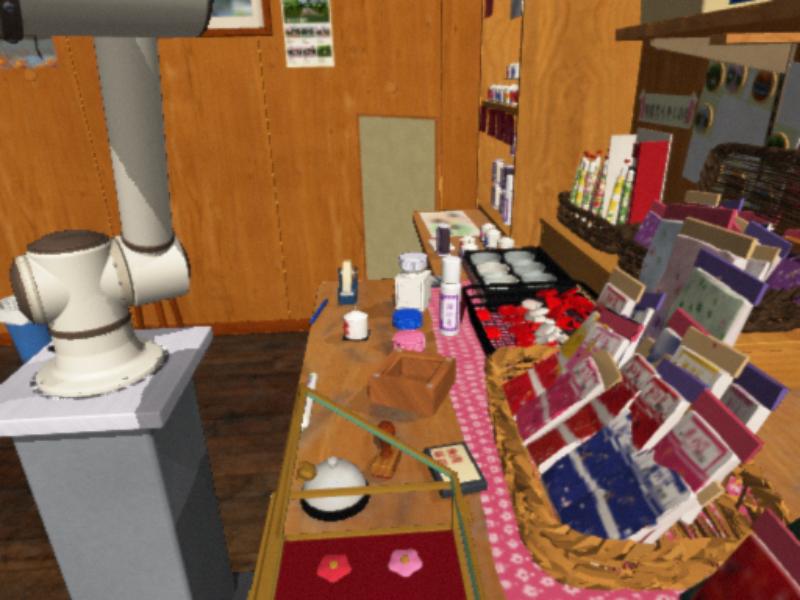

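The scene picture (800x600) shows the jar with its silver cap at (265,400), the candle at (393,397), the holder at (433,292), the lotion at (310,312), and the stamp and ink pad at (510,250) and (480,237). Three things have the cap's shape: blue at (327,381), pink at (374,345), and the silver one on the square white jar. The silver one matches "aluminium". Next I'll measure the jar and holder and confirm them in a crop.

```bash
cat > m.py <<'E'
from h import *
for n in ("scene","side"):
    d=np.load(n+'.npy',allow_pickle=True).item();W=cloud(d)
    def reg(box,zlo,zhi,f=0.64):
        x0,y0,x1,y1=[int(c*f) for c in box]
        P=W[y0:y1,x0:x1].reshape(-1,3);P=P[np.isfinite(P).all(1)]
        return P[(P[:,2]>zlo)&(P[:,2]<zhi)]
    B=dict(scene=dict(cap=(225,345,300,450),hold=(385,250,485,335),cand=(370,370,420,420),lot=(290,265,330,355)),
           side=dict(cap=(385,245,440,320),hold=(360,340,465,415),cand=(335,305,375,345),lot=(435,250,465,340)))[n]
    for k,(lo,hi) in dict(cap=(104,125),hold=(38,52),cand=(58,75),lot=(140,160)).items():
        P=reg(B[k],lo,hi)
        if len(P)<5: print(n,k,len(P));continue
        r=cv2.minAreaRect(P[:,:2].astype(np.float32))
        print(n,k,len(P),'zmed',np.median(P[:,2]).round(1),'rect',np.round(r[0],1),np.round(r[1],1),round(r[2],1))
    P=reg(B['cap'],15,65);r=cv2.minAreaRect(P[:,:2].astype(np.float32));print('body',len(P),np.round(r[0],1),np.round(r[1],1),round(r[2],1))
    P=reg(B['hold'],2,16); print('floor',len(P),np.median(P,0).round(1))
a=np.load('scene.npy',allow_pickle=True).item()["image"]
b=np.load('side.npy',allow_pickle=True).item()["image"]
c=np.hstack([cv2.resize(a[215:300,130:250],(400,283),interpolation=cv2.INTER_CUBIC),cv2.resize(b[150:235,210:330],(400,283),interpolation=cv2.INTER_CUBIC)])
save(c,'crop.png')
E
python3 m.py
```

```text
scene cap 509 zmed 111.6 rect [565.7 219.4] [57.8 58. ] 21.8
scene hold 689 zmed 44.6 rect [ 535.7 -141.2] [106.4 108.6] 63.3
scene cand 2
scene lot 150 zmed 149.5 rect [621.4  71. ] [32.8 32.4] 5.1
body 639 [614.8 181.5] [ 89.7 191.2] 63.3
floor 741 [ 549.9 -150.6    7.5]
side cap 117 zmed 112.2 rect [570.8 216.2] [54.7 53.5] 41.8
side hold 742 zmed 45.3 rect [ 539.2 -140.9] [109.6 104.7] 63.4
side cand 0
side lot 75 zmed 149.1 rect [628.2  66.9] [31.8 28.8] 2.8
body 442 [601.1 335.9] [502.3  67.6] 75.2
floor 723 [ 551.4 -134.3    5.2]
```

View pics/crop.png

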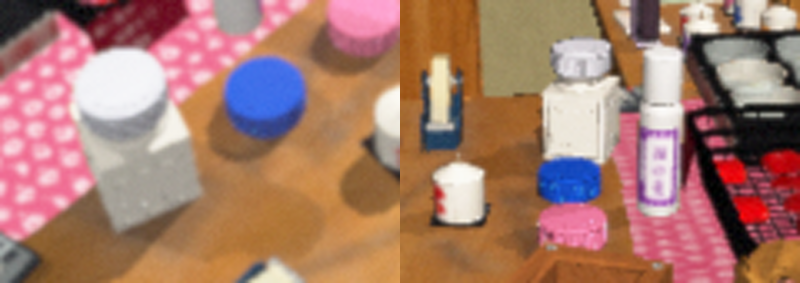

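The crop confirms it: the silver cap sits on the square white jar at crop (122,95), and the loose blue and pink caps are decoys. Next is the jar's yaw, from its walls in both views, and a check on the holder.

```bash
cat > m2.py <<'E'
from h import *
A=[]
for n in ("scene","side"):
    d=np.load(n+'.npy',allow_pickle=True).item();W=cloud(d).reshape(-1,3);W=W[np.isfinite(W).all(1)]
    c=np.array([568,218.]);P=W[np.linalg.norm(W[:,:2]-c,axis=1)<48];A.append(P)
    Q=P[(P[:,2]>20)&(P[:,2]<67)];r=cv2.minAreaRect(Q[:,:2].astype(np.float32))
    print(n,len(Q),np.round(r[0],1),np.round(r[1],1),round(r[2],1))
    S=P[(P[:,2]>68)&(P[:,2]<75)];r=cv2.minAreaRect(S[:,:2].astype(np.float32)) ; print(' shoulder',len(S),np.round(r[0],1),np.round(r[1],1),round(r[2],1))
    c=np.array([538,-141.]);H=W[(np.linalg.norm(W[:,:2]-c,axis=1)<80)]
    Q=H[(H[:,2]>8)&(H[:,2]<48)];r=cv2.minAreaRect(Q[:,:2].astype(np.float32));print(' hold',np.round(r[0],1),np.round(r[1],1),round(r[2],1))
    I=H[(H[:,2]>6)&(H[:,2]<14)&(np.linalg.norm(H[:,:2]-c,axis=1)<48)]
    print(' floor',len(I),np.median(I,0).round(1), 'counter near', np.median(H[H[:,2]<5],0).round(1))
    O=W[(W[:,2]>60)&(W[:,0]>400)&(W[:,0]<700)&(W[:,1]>-260)&(W[:,1]<320)]
    g=set(map(tuple,(O[:,:2]//40*40).astype(int)));print(' tall cells',[(int(a),int(b)) for a,b in sorted(g)])
Q=np.vstack(A);Q=Q[(Q[:,2]>20)&(Q[:,2]<67)];r=cv2.minAreaRect(Q[:,:2].astype(np.float32));print('both',np.round(r[0],1),np.round(r[1],1),round(r[2],1))
E
python3 m2.py
```

```text
scene 393 [555.3 238.3] [84.3 42.6] 26.2
 shoulder 229 [565.2 219.1] [61.9 62.5] 68.7
 hold [ 535.4 -141. ] [106.5 109.3] 63.4
 floor 205 [ 546.5 -155.8   10.5] counter near [ 5.066e+02 -9.650e+01  5.000e-01]
 tall cells [(400, 280), (520, 160), (520, 200), (520, 240), (560, 160), (560, 200), (560, 240), (600, -280), (600, -240), (600, -200), (600, 40), (600, 80), (600, 200), (640, -280), (640, -240), (640, -200), (640, -160), (640, -120), (640, -80), (640, -40), (640, 0), (640, 40), (640, 80), (640, 120), (640, 160), (680, -200), (680, -160), (680, 160)]
side 313 [577.  200.5] [87.3 44.8] 22.2
 shoulder 77 [570.2 216.8] [63.5 63.3] 72.6
 hold [ 539.3 -141.2] [110.  105.1] 63.2
 floor 81 [ 543.8 -111.7   10.9] counter near [ 534.5 -186.8    1.3]
 tall cells [(400, 280), (520, 160), (520, 200), (520, 240), (560, 160), (560, 200), (560, 240), (600, -280), (600, -240), (600, -200), (600, 40), (600, 80), (600, 200), (640, -280), (640, -240), (640, -200), (640, -160), (640, -120), (640, -80), (640, -40), (640, 0), (640, 40), (640, 80), (640, 120), (680, -200), (680, -160), (680, 160)]
both [566.9 217.8] [65.7 69.6] 70.3
```

The jar's centre is about (567.5, 218) with yaw about 70.5° (mod 90). The holder's is about (537, -141) with yaw 63.3°. The cap top is at z=112, the jar shoulder at about 71 and the holder top at 45, and all three match the sizes given. The current gripper yaw (y axis at 108°) already leaves joint 6 room for the unscrewing. I'll travel to above the jar.

servo_tool(rotation=[[0,0,0],[0,0,0],[0,0,0],[0,0,0]], slide=[[0.12,0.25,0],[0.24,0.5,0],[0.36,0.75,0],[0.47,1,0]], grip=[1,1,1,1])

```text
clock: 0.6
position: [286.7, -392.9, 230.9]
ee_rot: [-0.156, 0.988, 0.0, -0.0]
contact_force: [0.7, 0.0, 0.3]
gripper_width: 85.4
grasp_force: 0.0
```

servo_tool(rotation=[[0,0,0],[0,0,0],[0,0,0],[0,0,0]], slide=[[0.12,0.25,0],[0.24,0.5,0],[0.36,0.75,0],[0.47,1,0]], grip=[1,1,1,1])

```text
clock: 1.1
position: [380.7, -192.9, 231.2]
ee_rot: [-0.156, 0.988, 0.0, 0.0]
contact_force: [1.6, -0.6, 0.2]
gripper_width: 85.4
grasp_force: 0.0
```

servo_tool(rotation=[[0,0,0],[0,0,0],[0,0,0],[0,0,0]], slide=[[0.12,0.25,0],[0.24,0.5,0],[0.36,0.75,0],[0.47,1,0]], grip=[1,1,1,1])

```text
clock: 1.6
position: [474.6, 7.2, 231.2]
ee_rot: [-0.156, 0.988, 0.0, -0.0]
contact_force: [0.6, -0.7, 0.1]
gripper_width: 85.3
grasp_force: 0.0
```

servo_tool(rotation=[[0,0,0],[0,0,0],[0,0,0],[0,0,0],[0,0,0],[0,0,0]], slide=[[0.12,0.25,0],[0.24,0.5,0],[0.36,0.75,0],[0.47,1,0],[0.47,1,0],[0.47,1,0]], grip=[1,1,1,1,1,1])

```text
clock: 2.35
position: [567.7, 205.0, 230.5]
ee_rot: [-0.156, 0.988, -0.0, -0.001]
contact_force: [0.3, -0.4, 0.5]
gripper_width: 85.2
grasp_force: 0.0
```

```bash
python3 - <<'E'
from h import *
s=read_state();print(s["joints"].round(2),s["position"].round(1),s["ee_rot"].round(4))
d=get_image("wrist");np.save('w.npy',dict(d=d,s=s),allow_pickle=True)
print(d["hand_eye"].round(3),d["camera_matrix"])
save(d["image"],'w1.png')
E
```

```text
[ 0.61  0.35 -0.05 -0.   -1.18 -1.87] [567.7 205.  230.5] [-1.558e-01  9.878e-01 -3.000e-04 -1.000e-03]
[[-1.00000e-03 -9.62000e-01 -2.73000e-01  6.93430e+01]
 [ 1.00000e+00 -1.00000e-03  0.00000e+00 -1.76000e-01]
 [-0.00000e+00 -2.73000e-01  9.62000e-01 -1.44386e+02]
 [ 0.00000e+00  0.00000e+00  0.00000e+00  1.00000e+00]] [[297.31863964   0.         253.63813881]
 [  0.         297.31863964 190.73834874]
 [  0.           0.           1.        ]]
```

View pics/w1.png

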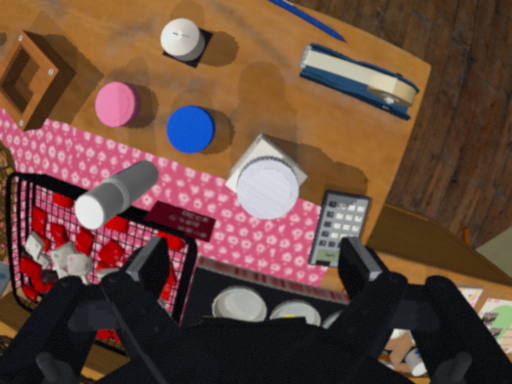

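The wrist view shows the silver cap at (267,188) on the jar, with its body corners at (263,135) and (305,180). I'll measure the cap top from it.

```bash
cat > wm.py <<'E'
from h import *
from scipy.spatial.transform import Rotation as Ro
def wcloud(d,s):
    K=d["camera_matrix"];Z=d["depth"];h,w=Z.shape
    u,v=np.meshgrid(np.arange(w),np.arange(h));x=u-K[0,2];y=v-K[1,2];r=np.hypot(x,y)+1e-9
    t=np.tan(np.minimum(r/K[0,0],1.4));P=np.stack([x/r*t*Z,y/r*t*Z,Z],-1)
    H=d["hand_eye"];T=P@H[:3,:3].T+H[:3,3]
    W=Ro.from_quat(s["ee_rot"]).apply(T.reshape(-1,3))+s["position"]
    W=W.reshape(h,w,3);W[Z==0]=np.nan;return W
def rect(W,c,rad,lo,hi,t):
    P=W.reshape(-1,3);P=P[np.isfinite(P).all(1)];P=P[(np.linalg.norm(P[:,:2]-c,axis=1)<rad)&(P[:,2]>lo)&(P[:,2]<hi)]
    if len(P)<5: return print(t,len(P))
    r=cv2.minAreaRect(P[:,:2].astype(np.float32));print(t,len(P),'z',np.median(P[:,2]).round(1),np.round(r[0],1),np.round(r[1],1),round(r[2],1),'circ',np.round(cv2.minEnclosingCircle(P[:,:2].astype(np.float32)),1) if 0 else '')
E
python3 - <<'E'
from wm import *
o=np.load('w.npy',allow_pickle=True).item();W=wcloud(o['d'],o['s'])
rect(W,[568,218],60,104,122,'cap');rect(W,[568,218],60,66,77,'shoulder');rect(W,[568,218],50,20,66,'wall');rect(W,[537,-141],80,38,52,'holder')
E
```

```text
cap 3043 z 113.3 [566.8 217.9] [58.  57.6] 67.7 circ 
shoulder 781 z 72.6 [567.5 218.4] [62.7 62.6] 68.8 circ 
wall 315 z 50.3 [547.4 209.2] [40.9 85.3] 24.1 circ 
holder 2351 z 46.2 [ 537.6 -141.8] [107.4 105.6] 63.3 circ
```

servo_tool(rotation=[[0,0,0],[0,0,0],[0,0,0],[0,0,0],[0,0,0],[0,0,0],[0,0,0],[0,0,0]], slide=[[-0.005,0.065,0],[-0.005,0.065,-0.15],[-0.005,0.065,-0.3],[-0.005,0.065,-0.45],[-0.005,0.065,-0.55],[-0.005,0.065,-0.65],[-0.005,0.065,-0.72],[-0.005,0.065,-0.77]], grip=[1,1,1,1,1,1,1,1])

```text
clock: 3.4
position: [567.4, 218.3, 77.0]
ee_rot: [-0.156, 0.988, 0.0, 0.0]
contact_force: [0.5, -0.7, 0.1]
gripper_width: 85.5
grasp_force: 0.0
```

servo_tool(rotation=[[0,0,0],[0,0,0],[0,0,0],[0,0,0],[0,0,0],[0,0,0],[0,0,0],[0,0,0]], slide=[[0,0,0],[0,0,0],[0,0,0],[0,0,0],[0,0,0],[0,0,0],[0,0,0],[0,0,0]], grip=[1,0.6,0.45,0.4,0.3,0.2,0,-1])

```text
clock: 4.4
position: [567.6, 218.4, 78.2]
ee_rot: [-0.156, 0.988, -0.0, 0.0]
contact_force: [-1.3, 0.4, 6.0]
gripper_width: 57.6
grasp_force: 63.2
```

servo_tool(rotation=[[0,0,0],[0,0,0],[0,0,0],[0,0,0],[0,0,0],[0,0,0]], slide=[[0,0,0],[0,0,0],[0,0,0],[0,0,0],[0,0,0],[0,0,0]], grip=[-1,-1,-1,-1,-1,-1])

```text
clock: 5.15
position: [567.6, 218.4, 78.2]
ee_rot: [-0.156, 0.988, 0.0, 0.0]
contact_force: [-1.7, -0.6, 5.2]
gripper_width: 57.4
grasp_force: 63.2
```

The fingers have the cap at 57.4 mm with 63 N. Lifting.

servo_tool(rotation=[[0,0,0],[0,0,0],[0,0,0],[0,0,0],[0,0,0],[0,0,0],[0,0,0],[0,0,0]], slide=[[0,0,0.03],[0,0,0.08],[0,0,0.18],[0,0,0.3],[0,0,0.42],[0,0,0.52],[0,0,0.57],[0,0,0.6]], grip=[-1,-1,-1,-1,-1,-1,-1,-1])

```text
clock: 6.15
position: [566.9, 218.3, 197.1]
ee_rot: [-0.156, 0.988, 0.0, -0.0]
contact_force: [-0.1, -0.3, -6.2]
gripper_width: 56.9
grasp_force: 65.2
```

servo_tool(rotation=[[0,0,0],[0,0,0],[0,0,0],[0,0,0],[0,0,0],[0,0,0],[0,0,0],[0,0,0]], slide=[[-0.02,-0.05,0],[-0.06,-0.15,0],[-0.12,-0.3,0],[-0.18,-0.45,0],[-0.24,-0.6,0],[-0.28,-0.75,0],[-0.3,-0.9,0],[-0.3,-1,0]], grip=[-1,-1,-1,-1,-1,-1,-1,-1])

```text
clock: 7.15
position: [505.2, 15.8, 196.9]
ee_rot: [-0.155, 0.988, -0.0, -0.001]
contact_force: [0.2, 0.5, -4.7]
gripper_width: 57.2
grasp_force: 65.2
```

servo_tool(rotation=[[0,0,-0.002],[0,0,-0.004],[0,0,-0.007],[0,0,-0.01],[0,0,-0.013],[0,0,-0.015],[0,0,-0.015],[0,0,-0.015]], slide=[[0.02,-0.15,0],[0.05,-0.3,0],[0.08,-0.45,0],[0.11,-0.6,0],[0.14,-0.7,0],[0.152,-0.77,0],[0.152,-0.798,0],[0.152,-0.798,0]], grip=[-1,-1,-1,-1,-1,-1,-1,-1])

```text
clock: 8.15
position: [537.2, -141.3, 197.1]
ee_rot: [-0.109, 0.994, 0.0, -0.0]
contact_force: [-0.2, 1.4, -5.7]
gripper_width: 57.2
grasp_force: 65.4
```

```bash
python3 - <<'E'
from wm import *
s=read_state();print(s["position"].round(1),s["contact_force"].round(1),s["joints"].round(2),s["gripper_width"])
a=get_image("scene");b=get_image("side");s=read_state();w=get_image("wrist")
for n,d in (("scene",a),("side",b),("wrist",w)):
    W=wcloud(d,s) if n=="wrist" else cloud(d)
    c=s["position"][:2]
    rect(W,c,50,112,178,n+' body');rect(W,c,48,184,197,n+' shoulder')
    rect(W,[537,-141],80,38,52,n+' holder')
i=np.hstack([cv2.resize(a["image"][60:300,130:400],(400,356)),cv2.resize(b["image"][60:300,160:430],(400,356))]);save(i,'carry.png')
E
```

```text
[ 537.2 -141.3  197.1] [-0.2  1.4 -5.7] [ 0.03  0.29 -0.22 -0.   -1.06 -1.39] 57.20039108427572
scene body 587 z 150.3 [ 528.3 -120. ] [87.  47.2] 18.8 circ 
scene shoulder 239 z 190.0 [ 534.8 -140.4] [63.3 64.5] 62.9 circ 
scene holder 656 z 44.6 [ 536.1 -141.5] [106.3 107.5] 63.3 circ 
side body 830 z 149.9 [ 544.6 -159.9] [86.  47.2] 15.6 circ 
side shoulder 271 z 190.6 [ 539.2 -139.7] [65.5 63.6] 64.1 circ 
side holder 738 z 45.3 [ 538.8 -140.9] [108.9 106. ] 62.8 circ 
wrist body 1451 z 161.7 [ 516.8 -147.3] [43.  86.1] 17.9 circ 
wrist shoulder 2860 z 191.6 [ 534. -139.] [62.7 54.3] 63.2 circ 
wrist holder 3532 z 46.7 [ 537.7 -141.8] [105.  104.1] 63.4 circ
```

View pics/carry.png

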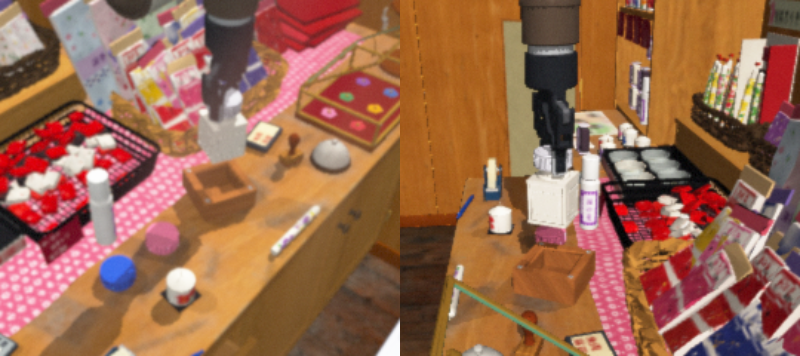

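The carry view shows the jar hanging level under the gripper, at left (222,135) and right (552,200), squarely above the holder at left (220,185) and right (553,272). Its yaw agrees within 1° and its centre within about 1.5 mm. Lowering in stages.

servo_tool(rotation=[[0,0,0],[0,0,0],[0,0,0],[0,0,0],[0,0,0],[0,0,0],[0,0,0],[0,0,0]], slide=[[0.003,-0.005,-0.1],[0.003,-0.005,-0.2],[0.003,-0.005,-0.28],[0.003,-0.005,-0.33],[0.003,-0.005,-0.36],[0.003,-0.005,-0.39],[0.003,-0.005,-0.42],[0.003,-0.005,-0.45]], grip=[-1,-1,-1,-1,-1,-1,-1,-1])

```text
clock: 9.3
position: [538.5, -142.3, 107.2]
ee_rot: [-0.109, 0.994, -0.0, 0.0]
contact_force: [0.0, 0.1, -4.7]
gripper_width: 56.9
grasp_force: 65.4
```

servo_tool(rotation=[[0,0,0],[0,0,0],[0,0,0],[0,0,0],[0,0,0],[0,0,0],[0,0,0]], slide=[[0,0,-0.02],[0,0,-0.04],[0,0,-0.06],[0,0,-0.075],[0,0,-0.085],[0,0,-0.095],[0,0,-0.095]], grip=[-1,-1,-1,-1,-1,-1,-1])

```text
clock: 10.18
position: [538.5, -142.3, 88.5]
ee_rot: [-0.109, 0.994, -0.0, 0.0]
contact_force: [0.0, -0.1, -4.7]
gripper_width: 57.0
grasp_force: 65.5
```

servo_tool(rotation=[[0,0,0],[0,0,0],[0,0,0]], slide=[[0,0,-0.005],[0,0,-0.01],[0,0,-0.01]], grip=[-1,-1,-1])

```text
clock: 10.55
position: [538.8, -142.3, 88.3]
ee_rot: [-0.109, 0.994, -0.0, 0.001]
contact_force: [-2.9, 1.5, 5.8]
gripper_width: 57.2
grasp_force: 66.6
```

The floor contact is at TCP z 88.3, against 78.2 when the jar stood on the counter. That is 10.1 mm higher, so the jar is fully down. Starting the unscrew.

servo_tool(rotation=[[0,0,0.015],[0,0,0.03],[0,0,0.045],[0,0,0.06]], slide=[[0,0,0],[0,0,0],[0,0,0],[0,0,0.001]], grip=[-1,-1,-1,-1])

```text
clock: 11.05
position: [539.8, -142.6, 88.3]
ee_rot: [-0.295, 0.956, -0.001, 0.002]
contact_force: [-1.3, 0.7, 3.8]
gripper_width: 57.1
grasp_force: 66.3
```

```bash
python3 - <<'E'
from h import *
s=read_state();print(s["position"].round(1),s["contact_force"].round(1),s["wrist_torque"].round(2),s["joints"].round(2),s["ee_rot"].round(3))
E
```

```text
[ 539.8 -142.6   88.3] [-1.3  0.7  3.8] [ 0.01  0.26 -0.28] [ 0.03  0.42 -0.35  0.   -0.8  -1.01] [-0.295  0.956 -0.001  0.002]
```

servo_tool(rotation=[[0,0,0.02],[0,0,0.04],[0,0,0.06],[0,0,0.08],[0,0,0.1],[0,0,0.12],[0,0,0.14],[0,0,0.16]], slide=[[0,0,0],[0,0,0.001],[0,0,0.001],[0,0,0.002],[0,0,0.002],[0,0,0.003],[0,0,0.003],[0,0,0.004]], grip=[-1,-1,-1,-1,-1,-1,-1,-1])

```text
clock: 12.05
position: [540.4, -142.6, 89.6]
ee_rot: [0.719, -0.695, 0.002, -0.001]
contact_force: [-1.0, -0.0, 4.5]
gripper_width: 57.0
grasp_force: 66.3
```

```bash
python3 - <<'E'
from wm import *
s=read_state();print(s["position"].round(1),s["contact_force"].round(1),s["wrist_torque"].round(2),s["joints"].round(2),s["ee_rot"].round(3))
for n in ("scene","side"):
    W=cloud(get_image(n)); rect(W,[538,-141],48,74,88,n+' shoulder')
E
```

```text
[ 540.4 -142.6   89.6] [-1.  -0.   4.5] [ 0.1   0.28 -0.08] [ 0.03  0.42 -0.34  0.   -0.81  0.  ] [ 0.719 -0.695  0.002 -0.001]
scene shoulder 219 z 81.4 [ 536.9 -141.3] [62.8 63.7] 68.3 circ 
side shoulder 286 z 81.8 [ 540.3 -142.6] [66.5 62.8] 67.6 circ
```

The jar took up its play (yaw 63 to 68°) and stays down, with its shoulder at 81.5. The cap is rising as it should. I'll finish the turn to about 132° in total.

servo_tool(rotation=[[0,0,0.02],[0,0,0.04],[0,0,0.06],[0,0,0.08],[0,0,0.1],[0,0,0.12],[0,0,0.14],[0,0,0.146]], slide=[[0,0,0],[0,0,0.001],[0,0,0.001],[0,0,0.002],[0,0,0.002],[0,0,0.003],[0,0,0.003],[0,0,0.003]], grip=[-1,-1,-1,-1,-1,-1,-1,-1])

```text
clock: 13.15
position: [540.2, -142.5, 89.6]
ee_rot: [0.952, -0.306, 0.002, -0.0]
contact_force: [0.3, -0.5, 4.3]
gripper_width: 56.9
grasp_force: 66.2
```

```bash
python3 - <<'E'
from wm import *
s=read_state();print(s["position"].round(1),s["contact_force"].round(1),s["wrist_torque"].round(2),s["joints"].round(2),s["ee_rot"].round(3))
for n in ("scene","side"):
    W=cloud(get_image(n)); rect(W,[538,-141],48,74,88,n+' shoulder')
E
```

```text
[ 540.2 -142.5   89.6] [ 0.3 -0.5  4.3] [ 0.07  0.08 -0.04] [ 0.03  0.42 -0.34  0.   -0.81  0.92] [ 0.952 -0.306  0.002 -0.   ]
scene shoulder 221 z 81.6 [ 536.4 -142.4] [64.6 63.8] 66.7 circ 
side shoulder 268 z 81.7 [ 540.6 -141.7] [66.5 62.7] 66.6 circ
```

The torque is nearly gone after 2.31 rad, so I'll try a small test lift.

servo_tool(rotation=[[0,0,0],[0,0,0],[0,0,0],[0,0,0]], slide=[[0,0,0.01],[0,0,0.02],[0,0,0.03],[0,0,0.03]], grip=[-1,-1,-1,-1])

```text
clock: 13.75
position: [538.5, -142.3, 93.9]
ee_rot: [0.952, -0.307, 0.0, -0.0]
contact_force: [1.0, -0.2, -0.3]
gripper_width: 56.9
grasp_force: 65.8
```

```bash
python3 - <<'E'
from wm import *
s=read_state();print(s["position"].round(1),s["contact_force"].round(1),s["wrist_torque"].round(2))
for n in ("scene","side"):
    W=cloud(get_image(n)); rect(W,[538,-141],48,74,88,n+' shoulder')
E
```

```text
[ 538.5 -142.3   93.9] [ 1.  -0.2 -0.3] [-0.09 -0.3   0.  ]
scene shoulder 235 z 81.5 [ 534.6 -141.1] [63.6 62.7] 65.3 circ 
side shoulder 281 z 82.0 [ 539.5 -142.6] [63.2 62.5] 66.5 circ
```

The cap is free: the tool carries only its weight and the jar's shoulder is still at 81.5. Raising it straight up about 48 mm, which puts its lower edge about 35 mm above the rim.

servo_tool(rotation=[[0,0,0],[0,0,0],[0,0,0],[0,0,0],[0,0,0],[0,0,0],[0,0,0],[0,0,0]], slide=[[0,0,0.03],[0,0,0.07],[0,0,0.12],[0,0,0.17],[0,0,0.21],[0,0,0.24],[0,0,0.24],[0,0,0.24]], grip=[-1,-1,-1,-1,-1,-1,-1,-1])

```text
clock: 14.85
position: [538.1, -142.2, 141.6]
ee_rot: [0.952, -0.307, -0.0, 0.0]
contact_force: [-0.6, 1.1, -0.6]
gripper_width: 57.1
grasp_force: 65.8
```

```bash
python3 - <<'E'
from wm import *
s=read_state();print(s["position"].round(1),s["contact_force"].round(1),s["wrist_torque"].round(2),s["gripper_width"])
I=[]
for n in ("scene","side"):
    d=get_image(n);W=cloud(d); rect(W,[538,-141],48,74,88,n+' shoulder');rect(W,[538,-141],30,105,122,n+' rim');rect(W,[538,-141],40,145,172,n+' cap')
    I.append(d["image"])
save(np.hstack([cv2.resize(I[0][90:230,200:340],(400,400)),cv2.resize(I[1][130:270,200:340],(400,400))]),'end.png')
E
```

```text
[ 538.1 -142.2  141.6] [-0.6  1.1 -0.6] [-0.05  0.04 -0.02] 57.07260535310461
scene shoulder 255 z 81.3 [ 536.6 -141.5] [62.6 64.3] 66.6 circ 
scene rim 134 z 112.1 [ 536.8 -139.5] [42.4 37.7] 31.0 circ 
scene cap 201 z 162.2 [ 531.5 -131.2] [74.  41.7] 26.7 circ 
side shoulder 290 z 81.9 [ 540.8 -141.7] [66.3 62.8] 65.9 circ 
side rim 196 z 112.7 [ 537.9 -142.2] [41.1 41.8] 24.4 circ 
side cap 191 z 161.2 [ 547.8 -153.6] [77.5 28.6] 39.1 circ
```

View pics/end.png

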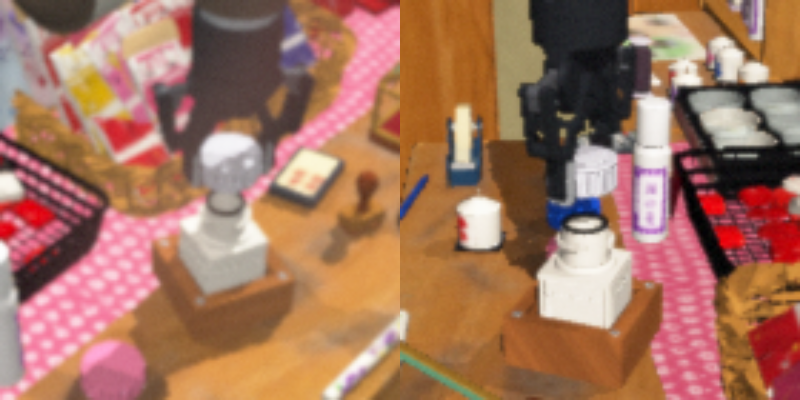

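The end view shows the cap held level at left (232,165) and right (595,172), straight above the open mouth at left (228,205) and right (583,228). The jar is fully down in the holder and the neighbours are untouched. Handing in.

```bash
python3 -c "
from bench import job_done;print(job_done())"
```

```text
the job is handed in; nothing more can be done
None
```

The jar is fully down in the holder, and its cap is unscrewed and held level about 35 mm above the open mouth; I handed the job in at about 15 s on the clock, with the four bystanders untouched.

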